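# Set the paint filling station to red

### The arm

A 6-joint arm with a two-finger parallel gripper is mounted at the origin on the work surface. World frame = base frame: x ahead of the robot, y to its left, z up, the work surface at z = 0. Lengths are in m, angles in rad, forces in N, time in s.
With the tool pointing down it reaches from about 0.35 to 0.775 m from the base axis. Payload 7.3 kg.
Tool frame: the origin (TCP) lies at the very end of the fingers, on their centre line; the grasp point (between the pads) lies 19 mm behind it; z points along the fingers, y is the direction in which the jaws open and shut (so a half turn about z gives the same grasp; the last joint's range is limited). The gripper opens to 92 mm and grips with 3 to 60 N. Pads are 19 mm wide; open, the fingers measure 130 mm over their backs; the gripper's body (75 mm by 190 mm) begins 47 mm behind the grasp point.
Start: joints at [1.156, 0.342, 1.524, -0, 1.275, -0.146], TCP at [0.139, 0.506, 0.227] pointing down, gripper open.
Joint ranges: [-2.53, 2.53], [-0.77, 2.02], [0.04, 2.7], [-1, 4.14], [0.28, 2.66], [-3.11, 3.11]. Speed limits (rad/s): [2.57, 2.57, 3.14, 3.14, 3.14, 3.14].

### API

Orientations are given as a rotation vector (axis times angle).
In Python, from rig import ctrl gives the robot as it stands. The module is installed in compiled form; this text tells all that it offers.
- The arm moves only by the tool play_rows, never from a script. Its argument "deltas" is a list of rows, each an object with "claw": the finger opening in mm, from 0 to 91.8; "linear": the shift along the tool's x, y, z in mm, a list of three; "roll": the turn about the tool's z in degrees. A call has 1 to 5 rows; each row shifts and turns the commanded pose from where the row before left it, along the tool's axes as they then stand; what a row does not reach is not made up. A row lasts 1/12 s, in which the tool goes at most 41.7 mm and 7.16 degrees, less where a joint would pass 70% of its speed; a pose out of reach is approached as far as the arm can. A call with a gripper value outside its range is refused whole. The fingers move at their own pace and stop on an object; "newtons" is the grip in N (left out, the last holds). Time passes only in rows, so rows that do not move let the fingers close. It gives the time, the measured TCP pose, the force and the opening at its end, in the units of the state.
- ctrl.read_state(): the state, without advancing time (a new reading comes with each control period).
- ctrl.read_camera(name): name is "side" or "top" or "wrist"; returns a dict with "frame" (384x512x3 uint8, red, green, blue), "fx", "fy", "cx", "cy" (pixels), "T" (4x4, takes a point from camera to world coordinates). Camera axes: x right, y up, looking along -z (the intrinsics and any distortion apply to the point x, -y, -z); pixel columns grow to the right and rows downward; lengths in m; the calibration is good to about 2 mm. A picture is of the moment at which its call begins. There is no depth.
- ctrl.job_done(): hands the job in, once; it reports no verdict.
Trained networks look in the newest picture that a camera, given by its name, has taken for a name from the list of things; names that differ only in an ending like _2 or _b are one class to them, and where a whole thing is asked for, a point or a joint stands for the part that bears it (a point fixed in the world has none). Each returns a list of dicts, best first, with "confidence" (0 to 1); they miss things now and then, are a little off and sometimes report something else, mostly with a low value. They report only what shows in the picture. A call takes as long as a camera call. They do not tell look-alikes from the thing itself.
- ctrl.find_in(camera, label): "position" ([column, row] in pixels, amid what is visible of it).
- ctrl.silhouettes(camera, label): "mask" (384x512 bool, what is visible of it) and "position" ([column, row] in pixels, amid what is visible of it).
The state is a dict: "time_s": time; "joint_pos": joint angles; "qvel": joint speeds; "joint_torque": joint torques, N m; "ee_pos": TCP position; "ee_rot": TCP orientation; "contact_force": force on the tool from outside, world axes, zero at the start; "torque": the same for the moment, N m; "finger_gap": opening from 0.0 (shut) to 1.0 (fully open).
Only numpy, scipy, OpenCV 4.12 (cv2) and the standard library are available. Lean on these libraries where they do the work, as an engineer would, in place of code of your own. Each camera call takes 0.05 s, during which the arm holds its last target.

### The job

Get the filling station ready for red: push the yellow spout arm round with a fingertip until its nozzle is over the middle of the red tub, and push the black pointer on the dial round until it points at the middle of the red disc. Only push the arm and the pointer from the side, do not grip them between the fingers, and leave the tubs and everything else on the bench standing where they are.

Things in the scene. Friction and masses are not known exactly. Their poses are not given: they have to be found in the camera images.
- tower: Dosing tower, fixed to the bench: round grey foot of 150 mm diameter, steel column; origin at the foot's centre on the bench, its z axis is the vertical swing axis of the spout arm. It may stand turned by up to about 17 degrees
- spout (a joint): Swing of the yellow spout arm about the tower's axis, rad. 0: the arm points along the tower's own -x axis (roughly to the robot); grows counter-clockwise seen from above; stops at +-1.5. Light, even friction (about 2 N pushing 120 mm from the axis): it stays where it is left, no spring
- outlet (a point): Lower end of the small steel nozzle under the spout arm's end, 170 mm from the swing axis, 108 mm above the bench. The arm above it is a straight yellow bar 20 mm wide, from 135 to 165 mm above the bench, from the tower's head (60 mm diameter, top at 180 mm) out to 183 mm from the axis
- red_tub_rim (a point): Centre of the mouth of the empty, loose red plastic tub, 90 mm across and 85 mm high (this point is 85 mm above the bench). The three tubs stand on an arc of 170 mm round the tower, which tub is where varies
- green_tub_rim (a point): Centre of the mouth of the empty, loose green plastic tub, 90 mm across and 85 mm high (this point is 85 mm above the bench). The three tubs stand on an arc of 170 mm round the tower, which tub is where varies
- blue_tub_rim (a point): Centre of the mouth of the empty, loose blue plastic tub, 90 mm across and 85 mm high (this point is 85 mm above the bench). The three tubs stand on an arc of 170 mm round the tower, which tub is where varies
- console: Colour indicator, fixed to the bench: grey box 210 x 210 x 86 mm with a round white dial (200 mm across, face 90 mm above the bench). Origin at the box's centre at bench height, its z axis is the pointer's axis. It may stand turned by up to about 29 degrees
- pointer (a joint): Turn of the black pointer on the dial, rad. 0: it points along the console's own -x axis (roughly to the robot); grows counter-clockwise seen from above; stops at +-1.7. Light, even friction (about 1.2 N pushing 50 mm from the axis): it stays where it is left, no spring
- pointer_aim (a point): The spot on the dial that the pointer points at: 80 mm from the pointer's axis, 15 mm beyond its end, 94 mm above the bench. The pointer is a bar 14 mm wide, 99 to 123 mm above the bench, ending 65 mm from the axis, on a hub of 32 mm diameter (top 124 mm)
- red_disc: Red disc, 26 mm across and 4 mm thick, fixed on the dial 80 mm from the pointer's axis (top 94 mm above the bench); origin at its underside's centre. Which disc is where varies
- green_disc: Green disc, 26 mm across and 4 mm thick, fixed on the dial 80 mm from the pointer's axis (top 94 mm above the bench); origin at its underside's centre. Which disc is where varies
- blue_disc: Blue disc, 26 mm across and 4 mm thick, fixed on the dial 80 mm from the pointer's axis (top 94 mm above the bench); origin at its underside's centre. Which disc is where varies
- jar: Amber glass jar with a white cap, 60 mm across, 80 mm high, standing between dial and tubs; origin at its foot. Not part of the job
- bottle: White plastic bottle, 60 mm across, 130 mm high, standing beyond the dial; origin at its foot. Not part of the job
- dabber: Paint dabber: rubber and wood block 90 x 60 x 38 mm with an upright round handle 24 mm thick, top at 88 mm; origin under its centre. Not part of the job
- brush: Paint brush lying on the bench; origin under its middle. Not part of the job
Mind the look-alikes: they are no part of the job. There is more than one size of the part that bears blue_tub_rim; the job needs the smaller.

How it is judged:
At the end, for the whole second after the job is handed in: The nozzle is within 18 mm (seen from above) of the centre of the red tub's mouth, the pointer's aim spot within 9 mm of the red disc's centre, both at rest (under 0.05 rad/s); tubs upright (within 0.15 rad), and no tub or other loose thing more than 15 mm from where it started (horizontal distance between outlet and red_tub_rim below 0.018 m and horizontal distance between pointer_aim and red_disc below 0.009 m and velocity of joint spout between -0.05 and 0.05 rad/s and velocity of joint pointer between -0.05 and 0.05 rad/s and distance of each of red_tub_rim, green_tub_rim, blue_tub_rim, jar, bottle, dabber, brush from where it was at the start of the episode below 0.015 m and angle between each of red_tub_rim, green_tub_rim, blue_tub_rim's own z axis and vertical below 0.15 rad); the robot touches nothing.
It fails at once if a tub or another loose thing is lifted, carried or pushed more than 15 mm from its place (distance of any of red_tub_rim, green_tub_rim, blue_tub_rim, jar, bottle, dabber, brush from where it was at the start of the episode above 0.015 m).
It fails at once if the spout arm is squeezed from both sides at once ((contact force between the fingers and spout_c0 above 1.5 N and contact force between the fingers and spout_c1 above 1.5 N) or (contact force between the fingers and spout_c2 above 1.5 N and contact force between the fingers and spout_c3 above 1.5 N)).
It fails at once if the pointer is squeezed from both sides at once (contact force between the fingers and pointer_c0 above 1.5 N and contact force between the fingers and pointer_c1 above 1.5 N).
It also fails if it takes over 61 s, if anything falls off the work surface, if the arm or the gripper's body presses on something with over 40 N, if the wrist force passes 120 N, or if a joint passes its speed limit or range.

## Working session

There is one attempt and no reset: what is moved stays moved. The work goes in short steps, Python scripts to look and compute and a tool call to move; the robot and the scene stay as the last step left them, time stands still between calls to the robot, and variables do not carry over. Pictures are saved under pics/ and viewed, and the job is handed in when it is done.

Besides the shell and the picture viewer there is one more tool, called after "Call:" by a JSON object that holds its "api" and its "payload". play_rows: Moves the arm, as the interface text tells. Its arguments: {"type":"object","properties":{"deltas":{"type":"array","items":{"type":"object","properties":{"claw":{"type":"number"},"linear":{"type":"array","items":{"type":"number"}},"roll":{"type":"number"}}}},"newtons":{"type":"number"}},"required":["deltas"]}

```bash
mkdir -p pics; cat > h.py <<'E'
import numpy as np, cv2
from rig import ctrl
def cam(n,save=None):
    c=ctrl.read_camera(n)
    if save: cv2.imwrite(f'pics/{save}.png',c['frame'][:,:,::-1])
    return c
def proj(c,p):
    T=np.linalg.inv(np.array(c['T']));q=T[:3,:3]@np.array(p)+T[:3,3]
    return np.array([c['cx']+c['fx']*q[0]/-q[2], c['cy']+c['fy']*-q[1]/-q[2]])
def unproj(c,px,z):
    T=np.array(c['T']);d=np.array([(px[0]-c['cx'])/c['fx'],-(px[1]-c['cy'])/c['fy'],-1.])
    d=T[:3,:3]@d;o=T[:3,3];return o+d*(z-o[2])/d[2]
E
python3 - <<'E'
from h import *
for n in ['top','side','wrist']:
    c=cam(n,n+'0'); print(n,{k:v for k,v in c.items() if k!='frame'})
print(ctrl.read_state())
E
```

```text
top {'fx': 460.4422823576885, 'fy': 460.4422823576885, 'cx': 253.85814674726728, 'cy': 190.8002620802167, 'T': array([[ 0.02337666,  0.99563678, -0.0903379 ,  0.44966589],
       [-0.99939386,  0.02560492,  0.02358603, -0.00401572],
       [ 0.02579621,  0.08973178,  0.99563184,  1.51325902],
       [ 0.        ,  0.        ,  0.        ,  1.        ]])}
side {'fx': 349.3602252478885, 'fy': 349.3602252478885, 'cx': 257.64083066163676, 'cy': 193.0147093265253, 'T': array([[-0.94837503,  0.20659453, -0.24063146,  0.36846696],
       [-0.31713604, -0.61036247,  0.72586664,  0.60768509],
       [ 0.00308767,  0.76470671,  0.6443711 ,  0.63020108],
       [ 0.        ,  0.        ,  0.        ,  1.        ]])}
wrist {'fx': 323.31176666467246, 'fy': 323.31176666467246, 'cx': 259.2242372158989, 'cy': 199.1650823296811, 'T': array([[ 0.26561501, -0.93092257, -0.25066281,  0.07038527],
       [ 0.96407766,  0.25601791,  0.07077496,  0.52437111],
       [-0.00171184, -0.26045731,  0.96548385,  0.3845682 ],
       [ 0.        ,  0.        ,  0.        ,  1.        ]])}
{'time_s': 0.15, 'joint_pos': array([ 1.15598048e+00,  3.42581722e-01,  1.52473592e+00,  1.30381400e-05,
        1.27540333e+00, -1.45973543e-01]), 'qvel': array([-0.00137871, -0.00190923, -0.00337332, -0.00133905, -0.00199246,
       -0.00107301]), 'joint_torque': array([ 9.17869256e-04, -4.31465900e+01, -2.44356447e+01,  7.17387255e-02,
        5.36502816e-02, -8.26198220e-05]), 'ee_pos': array([0.1392965 , 0.50589573, 0.22621626]), 'ee_rot': array([-4.20988313e-01, -3.11293001e+00,  1.69755011e-03]), 'contact_force': array([ 0.02433094, -0.25136169, -0.14900376]), 'torque': array([-0.02263312, -0.00263657,  0.01500731]), 'finger_gap': 0.997298716927563}
```

View pics/top0.png

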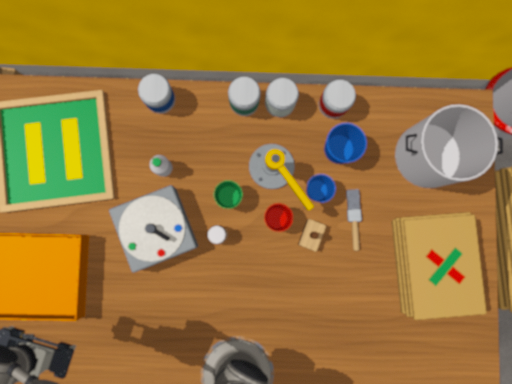

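View pics/side0.png

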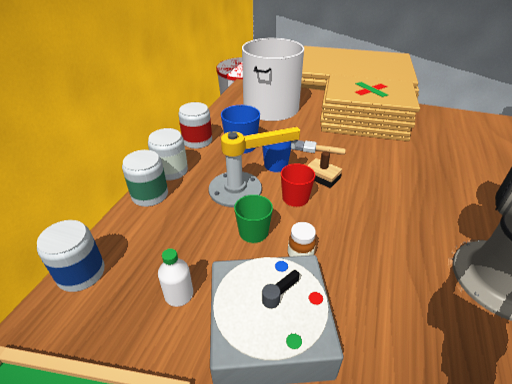

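```bash
python3 - <<'E'
from h import *
c=cam('top')
for l in ['tower','spout','outlet','red_tub_rim','green_tub_rim','blue_tub_rim','console','pointer','pointer_aim','red_disc','green_disc','blue_disc','jar','bottle','dabber','brush']:
    print(l,[(np.round(d['position'],1).tolist(),round(d['confidence'],2)) for d in ctrl.find_in('top',l)][:3])
E
```

```text
tower [([274.5, 165.6], 0.88)]
spout [([287.7, 169.2], 0.97), ([228.7, 194.3], 0.35)]
outlet [([282.5, 171.5], 0.79)]
red_tub_rim [([274.8, 220.7], 0.67), ([160.4, 164.5], 0.43), ([229.8, 191.4], 0.27)]
green_tub_rim [([229.3, 194.3], 0.65)]
blue_tub_rim [([347.2, 141.3], 0.92), ([320.9, 187.8], 0.62), ([160.4, 164.9], 0.29)]
console [([153.1, 226.5], 0.9)]
pointer [([151.8, 228.8], 0.65)]
pointer_aim [([155.3, 232.8], 0.5)]
red_disc [([161.2, 250.7], 0.44)]
green_disc [([153.3, 229.5], 0.42), ([131.5, 248.8], 0.38)]
blue_disc [([176.0, 226.9], 0.6)]
jar [([278.1, 217.5], 0.56)]
bottle [([158.5, 164.7], 0.64)]
dabber [([308.9, 235.5], 0.95), ([284.7, 170.2], 0.72)]
brush [([354.8, 212.4], 0.93)]
```

The top view shows two blue tubs: a large one at (346,143) and the smaller at (321,188), which is the one on the tower's arc. The red tub is at (278,217) and the green at (228,194). The spout arm points from the head at (274,159) to (311,207). On the dial, the red disc is at (161,253), the pointer hub at (151,229) and its tip near (172,238). Next I'll take an enlarged crop and colour-based measurements.

```bash
python3 - <<'E'
from h import *
c=cam('top'); im=c['frame']
bgr=im[:,:,::-1].copy()
cr=cv2.resize(bgr[135:285,100:370],None,fx=2.9,fy=2.9,interpolation=cv2.INTER_CUBIC); cv2.imwrite('pics/crop1.png',cr)
hsv=cv2.cvtColor(im,cv2.COLOR_RGB2HSV)
def comps(name,m,box):
    x0,y0,x1,y1=box; mm=np.zeros(m.shape,np.uint8); mm[y0:y1,x0:x1]=m[y0:y1,x0:x1]
    n,l,s,ce=cv2.connectedComponentsWithStats(mm)
    out=[]
    for i in range(1,n):
        if s[i,4]>15: print(name,s[i].tolist(),ce[i].round(1)); out.append(l==i)
    return out
H,S,V=[hsv[:,:,i].astype(int) for i in range(3)]
red=((H<8)|(H>172))&(S>170)&(V>90)
comps('red',red,(100,135,370,285))
comps('green',(H>45)&(H<85)&(S>120),(115,180,370,285))
comps('blue',(H>100)&(H<125)&(S>150),(110,180,370,285))
y=comps('yel',(H>20)&(H<32)&(S>200)&(V>150),(255,140,330,215))
w=comps('white',(S<40)&(V>190),(105,180,235,275))
b=comps('black',(V<60),(115,190,195,270))
for z,l,p in [(0.180,'head',(274.5,159)),(0.086,'-',(153,229)),(0.094,'red',(161,253))]: print(l,unproj(c,p,z).round(4))
E
```

```text
red [265, 204, 28, 27, 621] [278.6 217.1]
red [158, 250, 6, 6, 25] [160.8 252.5]
green [215, 181, 28, 27, 595] [228.  194.2]
green [129, 244, 6, 5, 25] [131.8 245.9]
blue [308, 180, 27, 22, 492] [320.7 189.5]
blue [175, 226, 6, 5, 23] [177.8 227.9]
yel [266, 150, 48, 61, 632] [288.4 178. ]
white [119, 196, 65, 65, 2858] [149.9 226.8]
white [208, 226, 17, 17, 219] [215.9 234.2]
black [155, 230, 13, 9, 29] [160.9 234.1]
head [ 0.6657 -0.0939  0.18  ]
- [0.4534 0.2693 0.086 ]
red [0.3812 0.2405 0.094 ]
```

View pics/crop1.png

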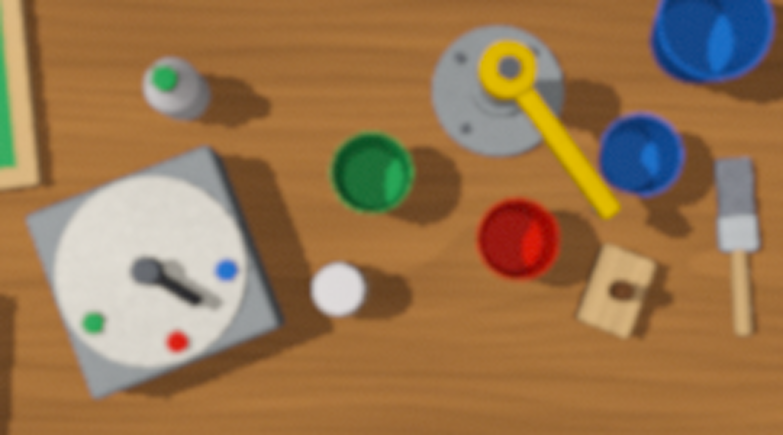

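```bash
python3 - <<'E'
from h import *
from scipy.optimize import least_squares
c=cam('top')
U=lambda p,z:unproj(c,p,z)[:2]
D=[U(p,.094) for p in [(160.8,252.5),(131.8,245.9),(177.8,227.9)]]
P=least_squares(lambda v:[np.hypot(*(d-v))-.08 for d in D],[.45,.27])
print('discs RGB',np.round(D,4).tolist(),'axis',P.x.round(4),'res',P.fun.round(4)); pc=P.x
print('dial white bbox centre',U((151.5,228.5),.09).round(4),'hub',U((100+147/2.9,135+270/2.9),.124).round(4),'tip',U((100+201/2.9,135+301/2.9),.115).round(4))
a=lambda v:np.degrees(np.arctan2(v[1],v[0]))
for n,d in zip('RGB',D): print(n,a(d-pc).round(1))
print('pointer dir',a(U((100+201/2.9,135+301/2.9),.115)-U((100+147/2.9,135+270/2.9),.124)))
R,G=[U(p,.085) for p in [(278.3,217),(228.3,194)]]
B=U((100+642/2.9,135+153/2.9),.085)
h=U((100+508/2.9,135+68/2.9),.18); f=U((100+498/2.9,135+91/2.9),.01)
T=least_squares(lambda v:[np.hypot(*(d-v))-.17 for d in (R,G,B)],h)
print('tubs',R.round(4),G.round(4),B.round(4),'head',h.round(4),'foot',f.round(4),'fit',T.x.round(4),T.fun)
tip=U((100+608/2.9,135+213/2.9),.16);t=T.x
print('arm tip',tip.round(4),np.hypot(*(tip-h)),a(tip-h),'R',a(R-h),a(R-f),'G',a(G-h),'B',a(B-h))
print('jar',U((216.5,234.5),.08).round(4),'dabber',U((308,236),.04).round(4),U((100+622/2.9,135+290/2.9),.088).round(4),'bottle',U((157,161.5),.13).round(4))
E
```

```text
discs RGB [[0.3827, 0.2412], [0.4006, 0.3298], [0.4585, 0.1925]] axis [0.4564 0.2724] res [ 0. -0. -0.]
dial white bbox centre [0.4548 0.2732] hub [0.4558 0.2691] tip [0.4251 0.2138]
R -157.0
G 134.2
B -88.5
pointer dir -119.00824705743928
tubs [ 0.4996 -0.1156] [0.5672 0.0414] [ 0.5942 -0.2489] head [ 0.6674 -0.0958] foot [ 0.6684 -0.0967] fit [ 0.6682 -0.0956] [-0.00020225  0.0001929   0.00019885]
arm tip [ 0.5244 -0.202 ] 0.1780712716315525 -143.41962895261844 R -173.27415585668408 -173.59216610349847 G 126.13283617523768 B -115.54299191378695
jar [0.441  0.0744] dabber [ 0.4428 -0.2153] [ 0.4466 -0.2285] bottle [0.6564 0.2576]
```

```bash
cat >> h.py <<'E'
from scipy.spatial.transform import Rotation as Ro
def st():
    s=ctrl.read_state();R=Ro.from_rotvec(s['ee_rot']).as_matrix()
    yaw=np.degrees(np.arctan2(R[1,0],R[0,0]))
    print('t',round(s['time_s'],2),'p',np.round(s['ee_pos'],4),'xyaw',round(yaw,1),'F',np.round(s['contact_force'],1),'gap',round(s['finger_gap'],3),'j6',s['joint_pos'][5].round(2))
    return s,R,yaw
def to(p,yawt=None):
    s,R,y=st(); print('tool mm',np.round(1000*R.T@(np.array(p)-s['ee_pos']),1), 'roll', None if yawt is None else round((y-yawt+180)%360-180,1))
PC=np.array([.4564,.2724]);TC=np.array([.668,-.096]);RED=np.array([.3827,.2412]);RT=np.array([.4996,-.1156])
E
python3 - <<'E'
from h import *
to([.4626,.2175,.227],151)
E
```

```text
t 1.1 p [0.1394 0.5062 0.2267] xyaw 164.6 F [-0.4 -0.3 -0.4] gap 1.003 j6 -0.15
tool mm [-3.882e+02 -1.925e+02 -3.000e-01] roll 13.6
```

View pics/wrist0.png

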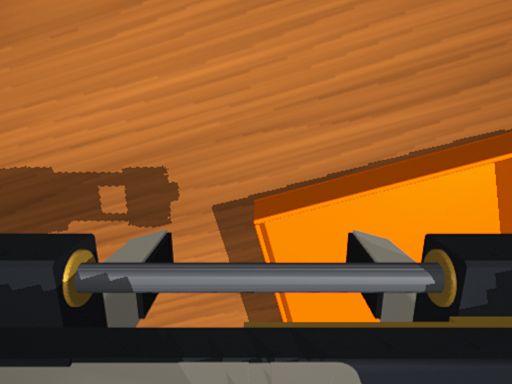

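Call:
{"api": "play_rows", "payload": {"deltas": [{"claw":0,"linear":[-30,-15,0],"roll":0},{"claw":0,"linear":[-30,-15,0],"roll":0},{"claw":0,"linear":[-30,-15,0],"roll":0},{"claw":0,"linear":[-30,-15,0],"roll":0},{"claw":0,"linear":[-30,-15,0],"roll":0}]}}

```text
time_s: 1.52
ee_pos: [0.265, 0.3929, 0.2268]
ee_rot: [0.42, 3.113, 0.001]
contact_force: [0.6, 0.3, 0.7]
finger_gap: 0.688
```

Call:
{"api": "play_rows", "payload": {"deltas": [{"claw":0,"linear":[-30,-15,0],"roll":0},{"claw":0,"linear":[-30,-15,0],"roll":0},{"claw":0,"linear":[-30,-15,0],"roll":0},{"claw":0,"linear":[-30,-15,0],"roll":0},{"claw":0,"linear":[-30,-15,0],"roll":0}]}}

```text
time_s: 1.93
ee_pos: [0.3899, 0.2806, 0.2269]
ee_rot: [0.421, 3.113, 0.001]
contact_force: [0.5, 0.4, 0.2]
finger_gap: 0.323
```

Call:
{"api": "play_rows", "payload": {"deltas": [{"claw":0,"linear":[-30,-15,0],"roll":0},{"claw":0,"linear":[-30,-15,0],"roll":0},{"claw":0,"linear":[-24,-12,0],"roll":0},{"claw":0,"linear":[0,0,0],"roll":7},{"claw":0,"linear":[0,0,0],"roll":7}]}}

```text
time_s: 2.35
ee_pos: [0.4598, 0.2177, 0.2265]
ee_rot: [-0.81, -3.035, 0.0]
contact_force: [-0.4, 0.4, 0.3]
finger_gap: 0.012
```

```bash
python3 - <<'E'
from h import *
to([.4626,.2175,.107],151)
cam('wrist','wrist1')
E
```

```text
t 2.35 p [0.4598 0.2177 0.2265] xyaw 150.1 F [-0.4  0.4  0.3] gap 0.012 j6 -0.76
tool mm [ -2.5   1.2 119.5] roll -0.9
```

View pics/wrist1.png

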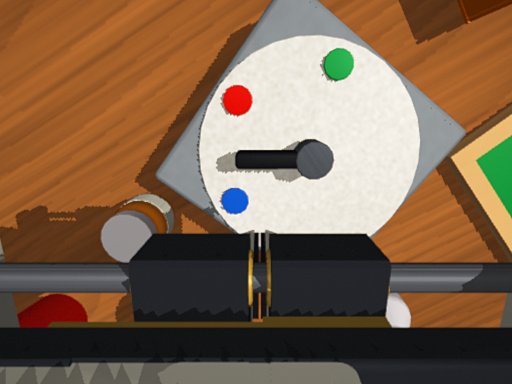

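The wrist view shows the pointer lying horizontally, with its hub at (314,159) and tip at (237,159). The red disc is at (237,100), blue at (235,200) and green at (339,64). The closed fingers are to the blue side of the pointer. I'll check these against the top camera.

```bash
python3 - <<'E'
from h import *
from scipy.optimize import least_squares
c=cam('wrist')
U=lambda p,z:unproj(c,p,z)[:2]
D=[U(p,.094) for p in [(237,100),(339,64),(235,200.5)]]
P=least_squares(lambda v:[np.hypot(*(d-v))-.08 for d in D],[.45,.27]).x
a=lambda v:np.degrees(np.arctan2(v[1],v[0])).round(1)
h=U((314.5,159.5),.124);t=U((236.5,159),.123)
print(D,P,[a(d-P) for d in D],h,t,a(t-h),np.hypot(*(t-h)))
T=np.array(c['T'])
for z in(.107,.12): print('tcp px',proj(c,[*ctrl.read_state()['ee_pos'][:2],z]))
E
```

```text
[array([0.37908419, 0.24169422]), array([0.39751509, 0.33046859]), array([0.45480981, 0.19345884])] [0.45288206 0.27313641] [np.float64(-156.9), np.float64(134.0), np.float64(-88.6)] [0.45195047 0.27311099] [0.41986524 0.21867944] -120.5 0.06318429245189146
tcp px [260.59772542 194.41065949]
tcp px [260.65680321 198.18457427]
```

Call:
{"api": "play_rows", "payload": {"deltas": [{"linear":[0,0,30],"claw":0,"roll":0},{"linear":[0,0,30],"claw":0,"roll":0},{"linear":[0,0,30],"claw":0,"roll":0},{"linear":[0,0,20],"claw":0,"roll":0},{"linear":[0,0,9],"claw":0,"roll":0}]}}

```text
time_s: 2.87
ee_pos: [0.4568, 0.2189, 0.1051]
ee_rot: [-0.789, -3.037, 0.004]
contact_force: [-0.9, 0.0, -0.0]
finger_gap: 0.005
```

```bash
python3 - <<'E'
from h import *
st()
cam('wrist','wrist2');cam('side','side2')
E
```

```text
t 2.87 p [0.4568 0.2189 0.1051] xyaw 150.9 F [-0.9  0.  -0. ] gap 0.005 j6 -0.77
```

View pics/side2.png

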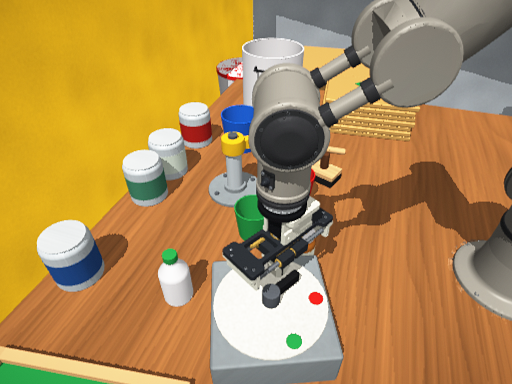

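View pics/wrist2.png

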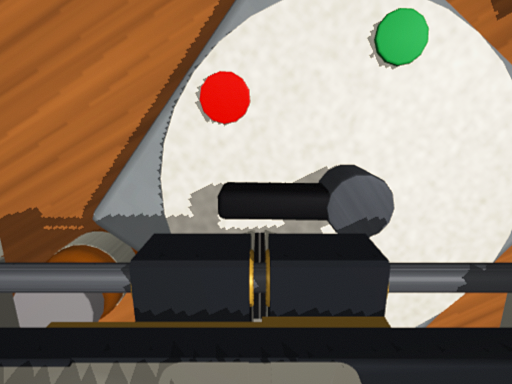

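Call:
{"api": "play_rows", "payload": {"deltas": [{"linear":[4,0,0],"claw":0,"roll":0},{"linear":[4,0,0],"claw":0,"roll":0},{"linear":[3,0,0],"claw":0,"roll":0},{"linear":[2.4,-0.8,0],"claw":0,"roll":3},{"linear":[2.4,-0.8,0],"claw":0,"roll":3}]}}

```text
time_s: 3.38
ee_pos: [0.4446, 0.2259, 0.109]
ee_rot: [0.956, 2.99, 0.002]
contact_force: [0.8, -1.6, 0.7]
finger_gap: 0.005
```

Call:
{"api": "play_rows", "payload": {"deltas": [{"linear":[2.4,-0.8,0],"claw":0,"roll":3},{"linear":[2.4,-0.8,0],"claw":0,"roll":3},{"linear":[2.4,-0.8,0],"claw":0,"roll":3},{"linear":[2.4,-0.8,0],"claw":0,"roll":3},{"linear":[0,0,0],"claw":0,"roll":0}]}}

```text
time_s: 3.8
ee_pos: [0.4347, 0.2297, 0.1088]
ee_rot: [1.264, 2.875, 0.002]
contact_force: [-0.4, -0.1, 0.7]
finger_gap: 0.001
```

```bash
python3 - <<'E'
from h import *
st()
cam('wrist','wrist3')
E
```

```text
t 3.8 p [0.4347 0.2297 0.1088] xyaw 132.5 F [-0.4 -0.1  0.7] gap 0.001 j6 -0.41
```

View pics/wrist3.png

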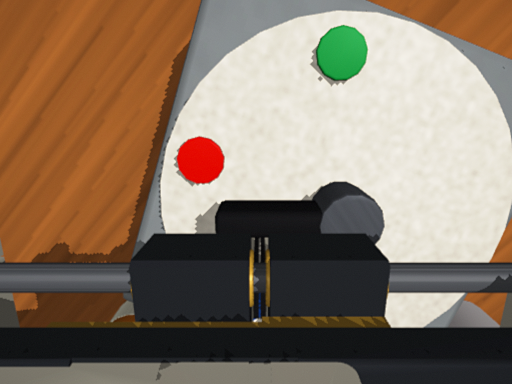

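Call:
{"api": "play_rows", "payload": {"deltas": [{"linear":[2.4,-0.8,0],"claw":0,"roll":3},{"linear":[2.4,-0.8,0],"claw":0,"roll":3},{"linear":[2.4,-0.8,0],"claw":0,"roll":3},{"linear":[2.4,-0.8,0],"claw":0,"roll":3},{"linear":[2.4,-0.8,0],"claw":0,"roll":3}]}}

```text
time_s: 4.27
ee_pos: [0.4246, 0.2365, 0.1083]
ee_rot: [1.627, 2.686, 0.001]
contact_force: [-0.5, -1.0, 0.8]
finger_gap: 0.005
```

Call:
{"api": "play_rows", "payload": {"deltas": [{"linear":[0,0,0],"claw":0,"roll":0}]}}

```text
time_s: 4.35
ee_pos: [0.4244, 0.2367, 0.1083]
ee_rot: [1.627, 2.687, 0.001]
contact_force: [0.2, -0.3, 0.9]
finger_gap: 0.005
```

```bash
python3 - <<'E'
from h import *
st()
cam('wrist','wrist4')
E
```

```text
t 4.35 p [0.4244 0.2367 0.1083] xyaw 117.6 F [ 0.2 -0.3  0.9] gap 0.005 j6 -0.13
```

View pics/wrist4.png

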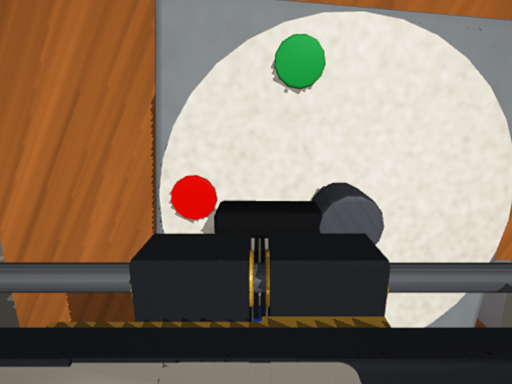

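Call:
{"api": "play_rows", "payload": {"deltas": [{"linear":[1.8,-0.6,0],"claw":0,"roll":2.3},{"linear":[1.8,-0.6,0],"claw":0,"roll":2.3},{"linear":[0,0,0],"claw":0,"roll":0},{"linear":[-8,0,0],"claw":0,"roll":0},{"linear":[-12,0,0],"claw":0,"roll":0}]}}

```text
time_s: 4.82
ee_pos: [0.4296, 0.2209, 0.1078]
ee_rot: [-1.728, -2.623, -0.001]
contact_force: [-0.5, 0.3, 0.0]
finger_gap: 0.004
```

Call:
{"api": "play_rows", "payload": {"deltas": [{"linear":[-10,0,-30],"claw":0,"roll":0},{"linear":[0,0,-30],"claw":0,"roll":0},{"linear":[0,0,-30],"claw":0,"roll":0},{"linear":[0,0,-20],"claw":0,"roll":0},{"linear":[0,0,0],"claw":0,"roll":0}]}}

```text
time_s: 5.23
ee_pos: [0.4358, 0.2117, 0.2221]
ee_rot: [1.728, 2.617, 0.011]
contact_force: [0.6, 0.0, 0.4]
finger_gap: 0.005
```

```bash
python3 - <<'E'
from h import *
st()
c=cam('wrist','wrist5')
E
```

```text
t 5.23 p [0.4358 0.2117 0.2221] xyaw 113.1 F [0.6 0.  0.4] gap 0.005 j6 -0.11
```

View pics/wrist5.png

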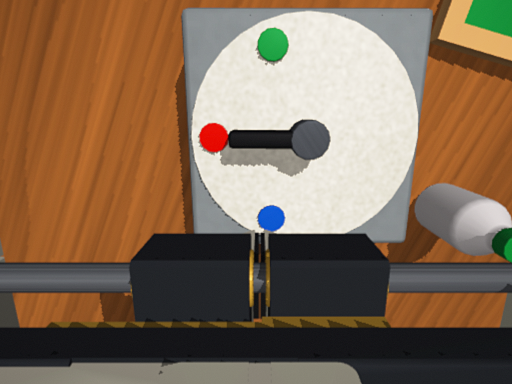

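```bash
python3 - <<'E'
from h import *
from scipy.optimize import least_squares
c=cam('wrist')
im=c['frame'];hsv=cv2.cvtColor(im,cv2.COLOR_RGB2HSV)
U=lambda p,z:unproj(c,p,z)[:2]
px=[]
for lo,hi,box in [((0,170,90),(8,255,255),(195,120,230,155)),((45,120,40),(85,255,255),(255,25,292,65)),((100,150,40),(125,255,255),(255,200,290,233))]:
    m=cv2.inRange(hsv,lo,hi);x0,y0,x1,y1=box;ys,xs=np.nonzero(m[y0:y1,x0:x1]);px.append((xs.mean()+x0,ys.mean()+y0))
D=[U(p,.094) for p in px]
P=least_squares(lambda v:[np.hypot(*(d-v))-.08 for d in D],[.45,.27])
a=lambda v:np.degrees(np.arctan2(v[1],v[0])).round(2)
# pointer top surface edges: dark columns
for col in (240,260,280):
    g=im[:,col].max(1)[100:180]; r=np.nonzero(g<70)[0]+100; print(col,r.min(),r.max())
h=U((311,139.5),.124);t=U((229,139),.11)
print(np.round(px,1).tolist(),P.x,P.fun,'disc angles',[a(d-P.x) for d in D],'hub',h,'tip-dir',a(t-h),a(t-P.x))
E
```

```text
240 131 148
260 131 148
280 131 148
[[214.9, 137.6], [274.4, 43.9], [272.6, 218.8]] [0.45318732 0.27251914] [ 0.0001132  -0.00015337 -0.00015361] disc angles [np.float64(-156.73), np.float64(134.8), np.float64(-88.48)] hub [0.45135777 0.272382  ] tip-dir -156.27 -156.79
```

```bash
python3 - <<'E'
from h import *
to([.590,-.198,.222],126.6)
E
```

```text
t 5.33 p [0.4338 0.2112 0.218 ] xyaw 113.1 F [ 0.2 -1.  -0.2] gap 0.003 j6 -0.11
tool mm [-437.7  -16.7   -4. ] roll -13.5
```

Call:
{"api": "play_rows", "payload": {"deltas": [{"linear":[-34,-1.3,-2],"claw":0,"roll":0},{"linear":[-34,-1.3,-2],"claw":0,"roll":0},{"linear":[-34,-1.3,0],"claw":0,"roll":0},{"linear":[-34,-1.3,0],"claw":0,"roll":0},{"linear":[-34,-1.3,0],"claw":0,"roll":0}]}}

```text
time_s: 5.75
ee_pos: [0.4934, 0.0509, 0.22]
ee_rot: [-1.73, -2.619, 0.002]
contact_force: [-0.7, 0.1, -0.3]
finger_gap: 0.004
```

Call:
{"api": "play_rows", "payload": {"deltas": [{"linear":[-34,-1.3,0],"claw":0,"roll":0},{"linear":[-34,-1.3,0],"claw":0,"roll":0},{"linear":[-34,-1.3,0],"claw":0,"roll":0},{"linear":[-34,-1.3,0],"claw":0,"roll":0},{"linear":[-34,-1.3,0],"claw":0,"roll":0}]}}

```text
time_s: 6.17
ee_pos: [0.5538, -0.1082, 0.2196]
ee_rot: [-1.731, -2.618, 0.001]
contact_force: [0.5, 0.7, 0.4]
finger_gap: 0.008
```

Call:
{"api": "play_rows", "payload": {"deltas": [{"linear":[-34,-1.3,0],"claw":0,"roll":0},{"linear":[-34,-1.3,0],"claw":0,"roll":0},{"linear":[-30,-1.3,0],"claw":0,"roll":0},{"linear":[0,0,0],"claw":0,"roll":-6.8},{"linear":[0,0,0],"claw":0,"roll":-6.8}]}}

```text
time_s: 6.58
ee_pos: [0.5883, -0.2002, 0.2185]
ee_rot: [-1.404, -2.805, -0.0]
contact_force: [-0.5, 0.5, -0.5]
finger_gap: 0.005
```

```bash
python3 - <<'E'
from h import *
cam('wrist','wrist6')
to([.5922,-.1952,.138],126.6)
E
```

```text
t 6.63 p [ 0.5881 -0.1993  0.2188] xyaw 127.3 F [-1.1  0.6 -0.3] gap 0.006 j6 -1.1
tool mm [ 0.5  5.9 80.8] roll 0.7
```

View pics/wrist6.png

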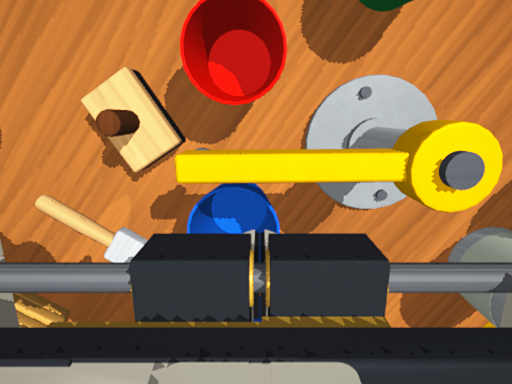

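Call:
{"api": "play_rows", "payload": {"deltas": [{"linear":[0,0,25],"claw":0,"roll":0},{"linear":[0,0,25],"claw":0,"roll":0},{"linear":[0,0,20],"claw":0,"roll":0},{"linear":[0,0,9],"claw":0,"roll":0},{"linear":[0,0,0],"claw":0,"roll":0}]}}

```text
time_s: 7.05
ee_pos: [0.5872, -0.1973, 0.1392]
ee_rot: [-1.41, -2.8, 0.0]
contact_force: [-0.0, -0.1, 0.3]
finger_gap: 0.006
```

```bash
python3 - <<'E'
from h import *
s,R,y=st()
r=s['ee_pos'][:2]-TC; a=np.radians(y); p=np.array([np.cos(a),np.sin(a)])
print('x off',r@p,'y off',r@R[:2,1])
cam('wrist','wrist7')
E
```

```text
t 7.05 p [ 0.5872 -0.1973  0.1392] xyaw 126.6 F [-0.  -0.1  0.3] gap 0.006 j6 -1.09
x off -0.03325716768226011 y off -0.1252532246837725
```

View pics/wrist7.png

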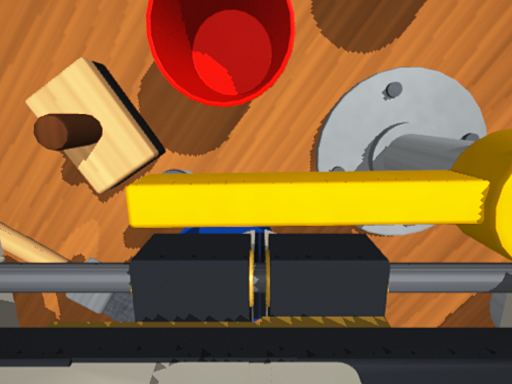

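Call:
{"api": "play_rows", "payload": {"deltas": [{"linear":[5,0,0],"claw":0,"roll":0},{"linear":[4,0,0],"claw":0,"roll":0},{"linear":[4,0,0],"claw":0,"roll":0},{"linear":[5.45,-0.75,0],"claw":0,"roll":2.5},{"linear":[5.45,-0.75,0],"claw":0,"roll":2.5}]}}

```text
time_s: 7.52
ee_pos: [0.5741, -0.1801, 0.1441]
ee_rot: [1.534, 2.738, -0.001]
contact_force: [0.6, -2.1, -0.5]
finger_gap: -0.001
```

Call:
{"api": "play_rows", "payload": {"deltas": [{"linear":[5.45,-0.75,0],"claw":0,"roll":2.5},{"linear":[5.45,-0.75,0],"claw":0,"roll":2.5},{"linear":[5.45,-0.75,0],"claw":0,"roll":2.5},{"linear":[5.45,-0.75,0],"claw":0,"roll":2.5},{"linear":[0,0,0],"claw":0,"roll":0}]}}

```text
time_s: 7.93
ee_pos: [0.5607, -0.1613, 0.1439]
ee_rot: [1.766, 2.596, 0.0]
contact_force: [-0.3, -0.2, -0.2]
finger_gap: 0.008
```

```bash
python3 - <<'E'
from h import *
s,R,y=st()
r=s['ee_pos'][:2]-TC; a=np.radians(y); p=np.array([np.cos(a),np.sin(a)])
print('x off',r@p,'y off',r@R[:2,1])
cam('wrist','wrist8')
E
```

```text
t 7.93 p [ 0.5607 -0.1613  0.1439] xyaw 111.5 F [-0.3 -0.2 -0.2] gap 0.008 j6 -0.79
x off -0.02137099187864689 y off -0.12375337632034546
```

View pics/wrist8.png

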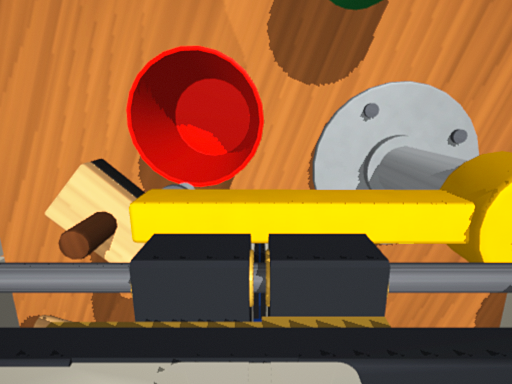

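Call:
{"api": "play_rows", "payload": {"deltas": [{"linear":[5.45,-0.75,0],"claw":0,"roll":2.5},{"linear":[5.45,-0.75,0],"claw":0,"roll":2.5},{"linear":[5.45,-0.75,0],"claw":0,"roll":2.5},{"linear":[5.45,-0.75,0],"claw":0,"roll":2.5},{"linear":[4,-0.6,0],"claw":0,"roll":1.8}]}}

```text
time_s: 8.4
ee_pos: [0.5502, -0.1386, 0.1435]
ee_rot: [2.023, 2.401, 0.0]
contact_force: [-0.4, -2.2, 1.5]
finger_gap: 0.008
```

Call:
{"api": "play_rows", "payload": {"deltas": [{"linear":[2,-0.3,0],"claw":0,"roll":1},{"linear":[0,0,0],"claw":0,"roll":0},{"linear":[0,0,0],"claw":0,"roll":0}]}}

```text
time_s: 8.65
ee_pos: [0.5495, -0.1362, 0.1429]
ee_rot: [2.043, 2.387, 0.001]
contact_force: [-1.3, 0.4, 0.8]
finger_gap: 0.007
```

```bash
python3 - <<'E'
from h import *
s,R,y=st()
r=s['ee_pos'][:2]-TC; a=np.radians(y); p=np.array([np.cos(a),np.sin(a)])
print('x off',r@p,'y off',r@R[:2,1])
cam('wrist','wrist9')
E
```

```text
t 8.65 p [ 0.5495 -0.1362  0.1429] xyaw 98.9 F [-1.3  0.4  0.8] gap 0.007 j6 -0.53
x off -0.021472029807247696 y off -0.12327452809879026
```

View pics/wrist9.png

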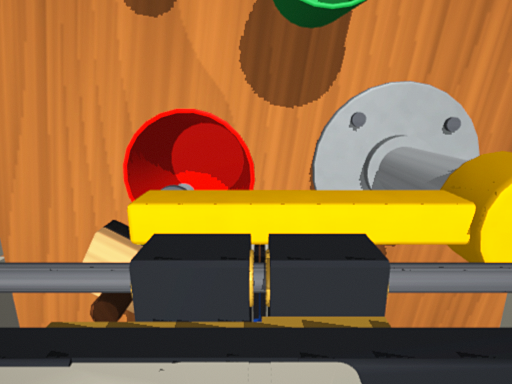

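Call:
{"api": "play_rows", "payload": {"deltas": [{"linear":[2.4,-0.4,0],"claw":0,"roll":1.1},{"linear":[2.4,-0.4,0],"claw":0,"roll":1.1},{"linear":[0,0,0],"claw":0,"roll":0},{"linear":[-8,0,0],"claw":0,"roll":0},{"linear":[-12,0,0],"claw":0,"roll":0}]}}

```text
time_s: 9.12
ee_pos: [0.5501, -0.1513, 0.1427]
ee_rot: [-2.087, -2.347, -0.0]
contact_force: [-0.3, -0.7, 0.9]
finger_gap: 0.004
```

Call:
{"api": "play_rows", "payload": {"deltas": [{"linear":[-12,0,-20],"claw":0,"roll":0},{"linear":[-5,0,-30],"claw":0,"roll":0},{"linear":[0,0,-30],"claw":0,"roll":0},{"linear":[0,0,-30],"claw":0,"roll":0},{"linear":[0,0,0],"claw":0,"roll":0}]}}

```text
time_s: 9.53
ee_pos: [0.5544, -0.1708, 0.2591]
ee_rot: [2.084, 2.337, 0.005]
contact_force: [0.1, -0.8, 1.0]
finger_gap: 0.003
```

```bash
python3 - <<'E'
from h import *
st()
cam('wrist','wrist10');cam('side','side10')
to([.35,-.35,.30])
E
```

```text
t 9.53 p [ 0.5544 -0.1708  0.2591] xyaw 96.6 F [ 0.1 -0.8  1. ] gap 0.003 j6 -0.55
t 9.63 p [ 0.5525 -0.1696  0.2537] xyaw 96.6 F [-0.   0.7  0.1] gap 0.0 j6 -0.55
tool mm [-156.1 -221.7  -46.6] roll None
```

View pics/wrist10.png

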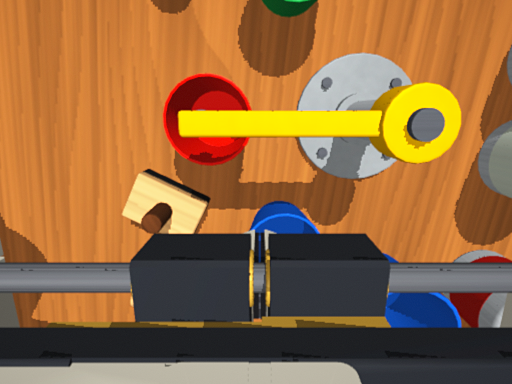

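View pics/side10.png

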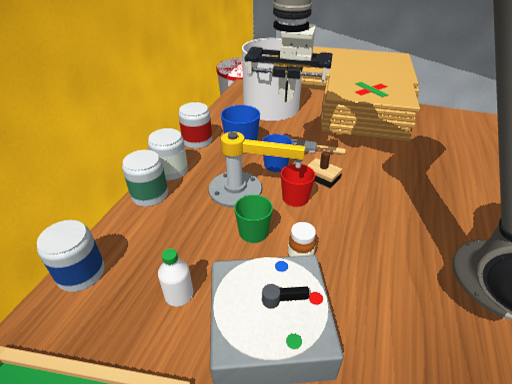

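The pointer points at the red disc, and the nozzle hangs over the red tub. I'll check both numerically in the wrist and top views.

```bash
python3 - <<'E'
from h import *
c=cam('wrist');im=c['frame'];hsv=cv2.cvtColor(im,cv2.COLOR_RGB2HSV)
U=lambda p,z:unproj(c,p,z)[:2]
a=lambda v:np.degrees(np.arctan2(v[1],v[0])).round(2)
# tub rim circle from red mask extents (frame like wrist10)
m=cv2.inRange(hsv,(0,150,60),(8,255,255))|cv2.inRange(hsv,(172,150,60),(180,255,255));m[:, :150]=0;m[:,270:]=0;m[220:]=0
ys,xs=np.nonzero(m);print('red ext',xs.min(),xs.max(),ys.min(),ys.max())
R=U(((xs.min()+xs.max())/2,(ys.min()+ys.max())/2),.085)
my=cv2.inRange(hsv,(20,180,120),(32,255,255))
for col in(190,240,300,350):
    r=np.nonzero(my[:,col])[0];r=r[(r>80)&(r<200)];print(col,r.min(),r.max())
h=U((427,124),.18)
print('tub',R,'head',h,'tower->tub',a(R-h),np.hypot(*(R-h)))
t=cam('top','top10')
E
```

```text
red ext 165 254 75 168
190 113 139
240 113 139
300 113 139
350 113 139
tub [ 0.49583239 -0.11527855] head [ 0.66080443 -0.09523203] tower->tub -173.07 0.16618555084015504
```

View pics/top10.png

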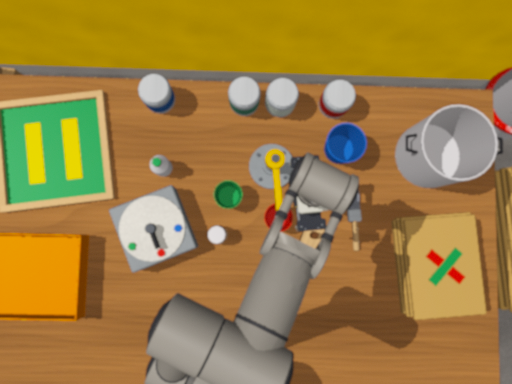

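Call:
{"api": "play_rows", "payload": {"deltas": [{"linear":[-20,-18,-12],"claw":0,"roll":0},{"linear":[-24,-22,-12],"claw":0,"roll":0},{"linear":[-24,-22,-10],"claw":0,"roll":0},{"linear":[-24,-22,-10],"claw":0,"roll":0},{"linear":[-24,-22,0],"claw":0,"roll":0}]}}

```text
time_s: 10.15
ee_pos: [0.4593, -0.2972, 0.297]
ee_rot: [2.089, 2.346, 0.0]
contact_force: [0.7, -1.1, 0.0]
finger_gap: 0.004
```

Call:
{"api": "play_rows", "payload": {"deltas": [{"linear":[-24,-22,0],"claw":0,"roll":0},{"linear":[-24,-22,0],"claw":0,"roll":0},{"linear":[-24,-22,0],"claw":0,"roll":0},{"linear":[-20,-20,0],"claw":0,"roll":0},{"linear":[0,0,0],"claw":0,"roll":0}]}}

```text
time_s: 10.57
ee_pos: [0.3818, -0.4007, 0.2946]
ee_rot: [-2.093, -2.338, 0.002]
contact_force: [-0.5, -0.2, -0.7]
finger_gap: 0.005
```

```bash
python3 - <<'E'
from h import *
st();c=cam('top','top11')
a=cv2.imread('pics/top0.png');b=cv2.imread('pics/top11.png')
s=lambda i:cv2.resize(i[135:285,100:370],None,fx=2,fy=2,interpolation=cv2.INTER_CUBIC)
cv2.imwrite('pics/cmp.png',np.vstack([s(a),s(b)]))
E
```

```text
t 10.57 p [ 0.3818 -0.4007  0.2946] xyaw 96.3 F [-0.5 -0.2 -0.7] gap 0.005 j6 -1.06
```

View pics/cmp.png

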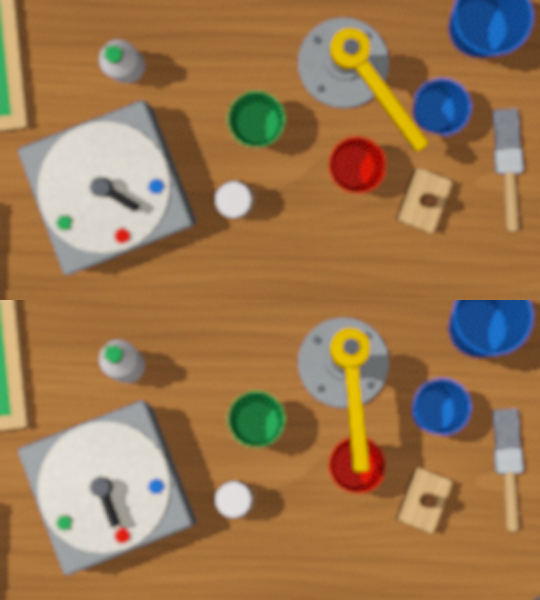

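```bash
python3 - <<'E'
from h import *
c=cam('top');hsv=cv2.cvtColor(c['frame'],cv2.COLOR_RGB2HSV)
m=cv2.inRange(hsv,(20,200,150),(32,255,255));m[:, :255]=0;m[:,330:]=0;m[:175]=0;m[225:]=0
ys,xs=np.nonzero(m);U=lambda p:unproj(c,p,.16)[:2]
h=np.array([.668,-.096])
k=np.polyfit(ys,xs,1);p=U((np.polyval(k,200),200));d=(p-h)/np.hypot(*(p-h));print('nozzle err mm',1000*np.hypot(*(h+.17*d-RT)))
print(ctrl.job_done())
E
```

```text
nozzle err mm 1.9090450658215585
the job is handed in; nothing more can be done
None
```

The station is set for red and the job is handed in, at about 10.7 s of the 61 s allowed. With the gripper closed, I pushed the pointer and then the spout arm round clockwise from one side. I then backed off and moved the robot clear of everything.

- **Pointer:** the wrist camera put it at about -156.8°, and the red disc at -156.7° to -157.0°. That is well under 1 mm off at the aim spot, against the 9 mm allowed.
- **Nozzle:** it is about 1.9 mm from the centre of the red tub's mouth by the top camera, against the 18 mm allowed. The wrist view agreed: arm at -173.4°, tub between -173.1° and -173.3°.
- **Everything else:** in the before and after top views the tubs, jar, bottle, dabber and brush show no visible shift. Contact forces read about 1–3 N, so nothing was pressed hard.
- **Disagreement:** the wrist camera placed points a few mm nearer the base than the top camera did, about 3 mm at the dial and 4–7 mm at the red tub and tower head. This moved the target and the part together, so the angles still agreed.

I made no separate speed measurement of the two joints. The hand-in gave no verdict.

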